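# Load a valve block stack into a spring nest

## Task

Load the green leak-test nest: one at a time, lay the aluminium valve block on the nest's white spring-loaded platen, then the blue spacer frame squarely on it, and the orange cover plate on top. Block, spacer and cover must all end pushed fully home against the end stop, square and flush, with the cover pressed down and slid under the steel lip so that the spring clamps the stack there; press firmly but do not force it, and leave the grease jar, tape roll and dial gauge where they are.

Things in the scene. Friction and masses are not known exactly. Their poses are not given: they have to be found in the camera images.
- nest: Fixed green-painted nest, 160 x 124 mm, 83 mm high. Origin: centre of its underside, on the bench; z up; +x is the way parts are pushed home (stop at the +x end, -x end open). Between two 8 mm side walls runs a lane 97 mm wide (y -48.5 to 48.5). Walls reach z 62 mm, from x = 12 mm on z 83. White spring platen as the lane's floor: x -75 to 59, y -47 to 47, top at z 30 mm when up.
- nest_home (a point): Middle of the place on the raised platen (nest x 27, y 0, z 30 mm) over which all three parts are centred when home. The end stop's upright face is 33 mm beyond it in nest +x. Axes as the nest's.
- nest_lip (a point): Middle of the lower front edge of the steel lip (nest x 54, y 0, z 73 mm), which overhangs the stop by 6 mm and is 10 mm thick. With all three parts stacked and the platen up, the cover's top is at z 78, 5 mm too high to pass under it.
- nest_cheek (a point): Middle between the front ends of two steel cheeks that guide the cover sideways (nest x 12, y 0, z 68.5 mm): x 12 to 60 mm, |y| 34.5 to 48.5, z 68.5 to 83. Parts wider than 69 mm must be lowered into the lane before (x < 12) and pushed in below the cheeks; block plus spacer pass 2.5 mm below them.
- platen (a joint): Depth by which the nest's platen is pressed down against its spring, m: 0 up, hard stop at 0.0075. It stays up under the weight of the parts; about 4 N beyond that start it, about 9 N more than the stack's weight hold it at 5 mm and 12 N at the stop. The platen only moves vertically, it cannot tilt.
- body: Valve block, bare aluminium, 66 (x) x 90 (y) x 24 mm, about 0.3 kg; origin at the centre of its underside, z up. Same either way round. Grasp across its 66 mm.
- spacer: Blue plastic spacer frame, 66 (x) x 90 (y) x 12 mm, with a window 38 x 50 mm, about 0.06 kg; origin at the centre of its underside. Same either way round. Grasp across its 66 mm.
- cover: Orange plastic cover plate, 66 (x) x 64 (y) x 12 mm, about 0.1 kg; origin at the centre of its underside. In its top a square thumb recess, 42 x 42 mm and 6 mm deep, centred, for pushing it with closed fingers. Its x lies along the nest's x when fitted, either way round. Grasp across its 64 mm.
- grease_jar: Bystander: white jar with blue lid, 63 mm across, 53 mm high; origin at the centre of its underside.
- tape_roll: Bystander: roll of masking tape, 98 mm across, 25 mm high, lying flat; origin at the centre of its underside.
- dial_gauge: Bystander: round dial indicator with a stem, 105 x 55 x 20 mm, lying flat; origin at the centre of its underside.
Things that resemble listed ones, but are neither listed nor needed, are in the scene too. Of the things that look like the spacer, the larger one is meant.

How it is judged:
On the way, in this order (a step that is already met when the one before it is completed fails the run):
1. the valve block lies flat on the platen inside the lane (x of body in the frame of nest between -0.06 and 0.032 m and y of body in the frame of nest between -0.006 and 0.006 m and z of body in the frame of nest between 0.022 and 0.033 m and angle between body's own z axis and vertical below 0.06 rad), for 0.2 s.
2. the spacer lies flat on the block, both inside the lane (all of step 1 and x of spacer in the frame of nest between -0.06 and 0.032 m and y of spacer in the frame of nest between -0.006 and 0.006 m and z of spacer in the frame of nest between 0.046 and 0.057 m and angle between spacer's own z axis and vertical below 0.06 rad and horizontal distance between body and spacer below 0.04 m), for 0.2 s.
At the end, for the whole second after the job is handed in: Block, spacer and cover stacked in this order in the nest, each within 2.5 mm of home at the end stop and 4.5 mm of the lane middle, square within 0.05 rad, flat within 0.06 rad, at rest; cover under the lip, platen held down by 3 mm or more (5 nominal) (x of body in the frame of nest between 0.0245 and 0.0295 m and y of body in the frame of nest between -0.0045 and 0.0045 m and z of body in the frame of nest between 0.022 and 0.0275 m and angle between the x axis of each of body, spacer, cover and the x axis of nest, either way round below 0.05 rad and angle between each of body, spacer, cover's own z axis and vertical below 0.06 rad and linear speed of each of body, spacer, cover below 0.02 m/s and x of spacer in the frame of nest between 0.0245 and 0.0295 m and y of spacer in the frame of nest between -0.0045 and 0.0045 m and z of spacer in the frame of nest between 0.046 and 0.0515 m and x of cover in the frame of nest between 0.0245 and 0.0295 m and y of cover in the frame of nest between -0.0045 and 0.0045 m and z of cover in the frame of nest between 0.058 and 0.0635 m and value of joint platen above 0.003 m); the robot touches nothing.
It fails at once if the cover is pressed on the spacer with more than 45 N (contact force between cover and spacer above 45 N).
It fails at once if the grease jar is moved by more than 25 mm (distance of grease_jar from where it was at the start of the episode above 0.025 m).
It fails at once if the tape roll is moved by more than 25 mm (distance of tape_roll from where it was at the start of the episode above 0.025 m).
It fails at once if the dial gauge is moved by more than 25 mm (distance of dial_gauge from where it was at the start of the episode above 0.025 m).
It also fails if it takes over 72 s, if anything falls off the work surface, if the arm or the gripper's body presses on something with over 40 N, if the wrist force passes 120 N, or if a joint passes its speed limit or range.

## Robot

A 7-joint arm with a two-finger parallel gripper is mounted at the origin on a cart in front of the work surface, level with it; the furniture and walls round the work are solid. World frame = base frame: x ahead of the robot, y to its left, z up, the work surface at z = 0. Lengths are in m, angles in rad, forces in N, time in s.
With the tool pointing down it reaches from about 0.425 to 0.95 m from the base axis. Payload 4.7 kg.
Tool frame: the origin (TCP) lies at the very end of the fingers, on their centre line; the grasp point (between the pads) lies 19 mm behind it (manip.pinch_z is the distance from the TCP to the grasp point, in m); z points along the fingers, y is the line along which they close (so a half turn about z gives the same grasp; the last joint's range is limited). The gripper opens to 85 mm and grips with 20 to 120 N. Pads are 22 mm wide; open, the fingers measure 114 mm over their backs; the gripper's body (76 mm by 85 mm) begins 54 mm behind the grasp point. The pads swing forward as they close: fully open they stand 13 mm farther back than shut.
Start: joints at [1.211, 0.469, -0.049, 1.532, 0.024, 1.141, -0.082], TCP at [0.219, -0.638, 0.231] pointing down, gripper open.
Joint ranges: [-2.59, 2.59], [-0.33, 1.99], [-1.39, 1.29], [0.1, 2.45], [-1.04, 4.18], [0.21, 1.99], [-2.66, 2.66]. Speed limits (rad/s): [2.57, 2.57, 3.14, 3.14, 3.14, 3.14, 3.14].

## Interface

Orientations are given as a rotation vector (axis times angle).
In Python, from bench import manip, eoat, solver, monitor, grab_frame, get_calibration, ticket gives the robot as it stands. Calls block until the motion is done:
- manip.move_pose(position, orientation): joint-space move of the TCP to a pose.
- manip.move_straight(position, feed=0.15, attitude=None): straight line of the TCP; attitude=None keeps the orientation; feed is the mean speed in m/s.
- manip.move_joints(angles): joint-space move.
- eoat.gripper_to(opening, force=None): finger opening in m; force is the grip in N (None keeps the last); returns when the fingers have stopped.
- manip.pause(seconds).
- solver.inverse_kinematics(position, orientation): joint angles nearest the present ones, or None.
- monitor.read_state(): the state.
- grab_frame(name): name is "scene" or "top" or "wrist"; returns the picture (480x640x3 uint8, red, green, blue); there is no depth.
- get_calibration(name): a dict with "intrinsics" (3x3 intrinsics, pixels), "origin" and "attitude" of the camera in the world. Camera axes: x right, y down, z forward; pixel columns grow to the right and rows downward; lengths in m; the calibration is good to about 2 mm. A picture is of the moment at which its call begins: read the wrist's pose just before it. get_calibration takes no time and is no camera call; for the wrist camera it gives the pose at the moment of the call.
A pose or a line that the arm cannot do raises manip.PlanningError and nothing moves.
- ticket.sign_off(): hands the job in; it is judged then, once.
The state is a dict: "time": time; "joint_positions": joint angles; "qd": joint speeds; "joint_torque": joint torques, N m; "ee_pos": TCP position; "eef_rot": TCP orientation; "wrist_force": force on the tool from outside, world axes, zero at the start; "moment": the same for the moment, N m; "gripper_width": finger opening in m; "gripper_force": force on a finger pad.
Only numpy, scipy, OpenCV 4.12 (cv2) and the standard library are available. Lean on these libraries where they do the work, as an engineer would, in place of code of your own. Each camera call takes 0.05 s, during which the arm holds its last target. There are 200 camera calls.

## Working session

There is one attempt and no reset: what is moved stays moved. The work goes in short steps, each a Python script; the robot and the scene stay as the last script left them, time stands still between calls to the robot, and variables do not carry over. Pictures are saved under pics/ and viewed, at most 12 in all, crops included, and the job is handed in when it is done.

```bash
ls; mkdir -p pics; python3 - <<'E'
from bench import *
import cv2,numpy as np
s=monitor.read_state(); print(s['time'],s['ee_pos'],s['eef_rot'],s['gripper_width'],s['wrist_force'])
for n in ("scene","top"):
    im=grab_frame(n); cv2.imwrite(f"pics/{n}0.png",im[:,:,::-1]); c=get_calibration(n); print(n,{k:np.round(v,4).tolist() for k,v in c.items()})
print({k:np.round(v,4).tolist() for k,v in get_calibration("wrist").items()})
E
```

```text
pics
0.0 [ 0.21904296 -0.63783811  0.23024847] [-3.09678513e+00 -5.17027091e-01  6.62456082e-04] 0.08514186993960282 [ 0.2808842   0.08406828 -0.43845185]
scene {'intrinsics': [[533.7991, 0.0, 329.4398], [0.0, 533.7991, 244.2038], [0.0, 0.0, 1.0]], 'origin': [-0.3512, 0.521, 0.8015], 'attitude': [-1.2236, 2.0936, -1.1083]}
top {'intrinsics': [[512.5788, 0.0, 316.3695], [0.0, 512.5788, 237.1718], [0.0, 0.0, 1.0]], 'origin': [0.385, -0.0043, 1.1498], 'attitude': [-2.1051, 2.1632, -0.1455]}
{'intrinsics': [[426.7671, 0.0, 323.1876], [0.0, 426.7671, 238.0831], [0.0, 0.0, 1.0]], 'origin': [0.2962, -0.6129, 0.3738], 'attitude': [2.3335, -1.6651, -0.2723]}
```

View pics/top0.png

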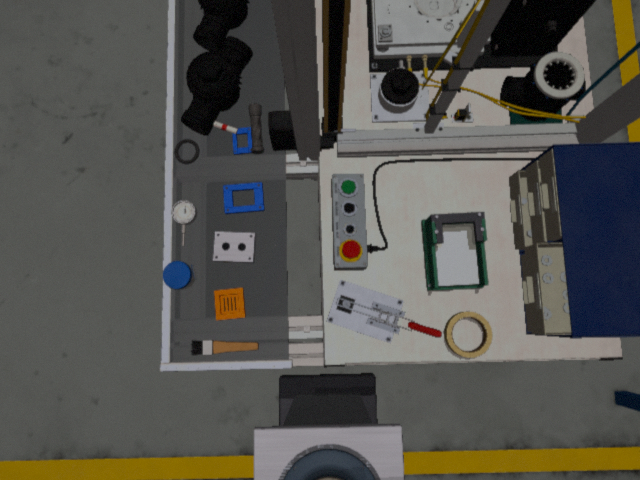

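View pics/scene0.png

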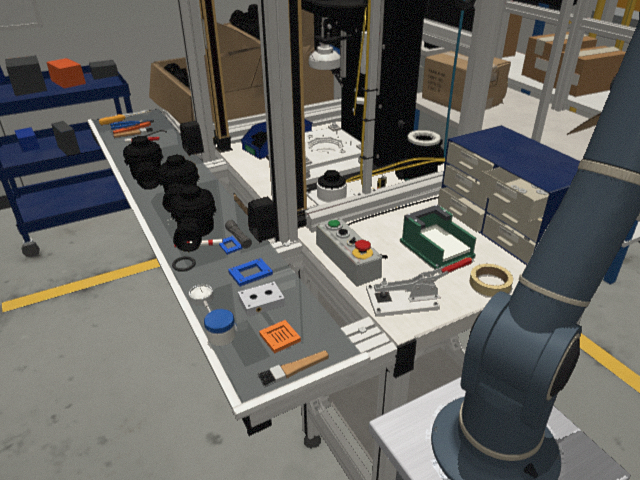

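Top view: the nest is at (456,255), with lip and cheeks at the far end (455,222).
- **Block:** light plate with two holes at (234,247). The toggle-clamp plate at (368,310) could be mistaken for it.
- **Spacer:** larger blue frame at (244,197). The small blue frame at (243,140) is the decoy.
- **Cover:** orange plate at (229,303).
- **Bystanders:** jar (177,274), tape (468,334), gauge (184,213).

Next I measure sizes and heights and check with a close crop.

```bash
cat > h.py <<'E'
from bench import *
import cv2, numpy as np
from scipy.spatial.transform import Rotation as R
def ray(c,uv):
    d=np.linalg.inv(c["intrinsics"])@np.array([uv[0],uv[1],1.]); return np.array(c["origin"]),R.from_rotvec(c["attitude"]).as_matrix()@d
def at_z(c,uv,z):
    o,d=ray(c,uv); return o+d*(z-o[2])/d[2]
def tri(c1,u1,c2,u2):
    (o1,d1),(o2,d2)=ray(c1,u1),ray(c2,u2)
    t=np.linalg.lstsq(np.c_[d1,-d2],o2-o1,rcond=None)[0]; a,b=o1+t[0]*d1,o2+t[1]*d2
    return (a+b)/2,np.linalg.norm(a-b)
def rect(c,mask,z,roi=None):
    """min-area rect of the largest blob of mask, on plane z: centre, sides, angle of the long side (deg)"""
    m=np.zeros_like(mask)
    if roi: u0,u1,v0,v1=roi; m[v0:v1,u0:u1]=mask[v0:v1,u0:u1]
    else: m=mask
    cs,_=cv2.findContours(m,cv2.RETR_EXTERNAL,cv2.CHAIN_APPROX_NONE); k=max(cs,key=cv2.contourArea)
    P=np.array([at_z(c,p,z)[:2] for p in cv2.convexHull(k)[:,0,:].astype(float)])
    (x,y),(w,h),a=cv2.minAreaRect((P*1000).astype(np.float32))
    if h>w: w,h,a=h,w,a+90
    return np.array([x,y])/1000,(w,h),(a+90)%180-90
def hsv(im): return cv2.cvtColor(im,cv2.COLOR_RGB2HSV)
def down(th):  # tool pointing down, closing axis y at world angle th (rad)
    y=np.array([np.cos(th),np.sin(th),0]); z=np.array([0,0,-1.]); return R.from_matrix(np.c_[np.cross(y,z),y,z]).as_rotvec()
E
python3 - <<'E'
from h import *
ct,cs=get_calibration("top"),get_calibration("scene")
t=cv2.imread("pics/top0.png")[:,:,::-1].copy(); s=cv2.imread("pics/scene0.png")[:,:,::-1].copy()
def blob(im,lo,hi,roi):
    m=cv2.inRange(hsv(im),lo,hi); k=np.zeros_like(m); k[roi[2]:roi[3],roi[0]:roi[1]]=m[roi[2]:roi[3],roi[0]:roi[1]]; return k
O=((5,150,100),(20,255,255)); B=((105,120,80),(125,255,255)); A=((0,0,150),(180,40,255))
for n,c,rt,rs in (("cover",O,(205,255,280,325),(250,310,310,355)),("spacer",B,(215,270,175,218),(222,280,255,290)),("body",A,(205,262,225,268),(232,290,275,315))):
    mt,ms=blob(t,*c,rt),blob(s,*c,rs)
    def ctr(m): 
        k=max(cv2.findContours(m,0,1)[0],key=cv2.contourArea); return cv2.minAreaRect(k)[0]
    p,e=tri(ct,ctr(mt),cs,ctr(ms)); print(n,np.round(p,4),round(e,4),rect(ct,mt,p[2]))
for n,a,b in (("holes",(226,246),(253.5,297)),("nestcornerL",(429,219),(409,214)),): print(n,tri(ct,a,cs,b))
m=cv2.inRange(hsv(t),(60,90,20),(90,255,255)); print("nest",rect(ct,m,.07,(410,500,200,300)))
a=cv2.resize(t[120:330,160:290],None,fx=2.8,fy=2.8,interpolation=2)[:, :]; b=cv2.resize(t[200:300,410,][None] if 0 else t[195:305,405:505],None,fx=4,fy=4,interpolation=2)
H=590; out=np.zeros((H,780,3),np.uint8); out[:min(H,a.shape[0]),:a.shape[1]]=a[:H]; out[:b.shape[0],375:375+b.shape[1]]=b[:, :400]
cv2.imwrite("pics/crop1.png",out[:,:,::-1])
E
```

```text
cover [0.417  0.2087 0.0086] 0.0028 (array([0.41790799, 0.20974414]), (66.23896789550781, 64.0367431640625), 4.164477825164795)
spacer [0.6572 0.1765 0.0083] 0.0037 (array([0.65834546, 0.17804266]), (90.64227294921875, 67.14643859863281), -86.70465421676636)
body [0.5639 0.1895 0.0071] 0.0034 (array([0.56468744, 0.19075969]), (79.31541442871094, 36.00204849243164), 65.86062622070312)
holes (array([0.54413497, 0.21314787, 0.02326143]), np.float64(0.0013925770282152226))
nestcornerL (array([ 0.57539305, -0.22955789,  0.09532017]), np.float64(0.012381351075288094))
nest (array([ 0.51102075, -0.27818149]), (151.93939208984375, 125.11422729492188), 1.291880488395691)
```

View pics/crop1.png

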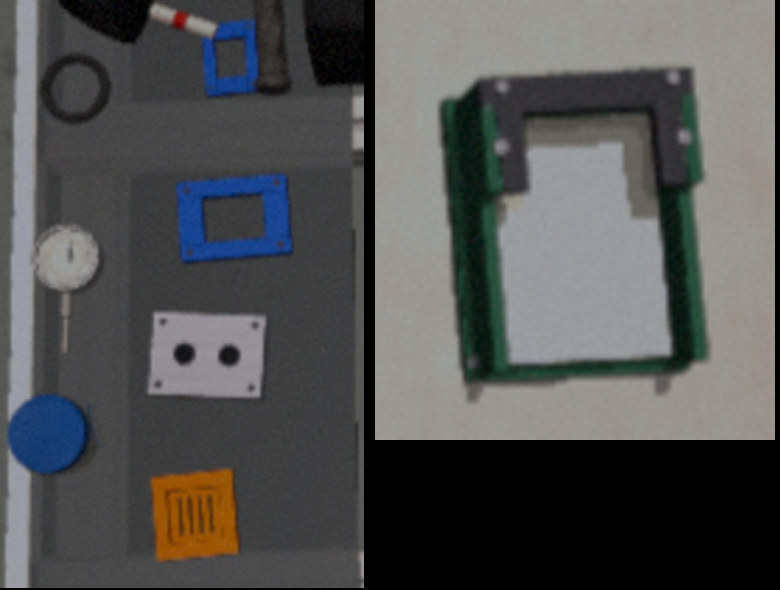

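Everything lies at bench level, with sizes matching: 66x64 cover, 90x67 frame, and a block of about 90x66. The two-hole block, the larger frame and the orange plate are confirmed. Now I move above the nest for a close look.

```bash
cat >> h.py <<'E'
def cam_in_tool():
    s=monitor.read_state(); c=get_calibration("wrist"); Rt=R.from_rotvec(s["eef_rot"])
    return Rt.inv().apply(np.array(c["origin"])-s["ee_pos"]), Rt.inv()*R.from_rotvec(c["attitude"])
def look_pose(target,th,z):
    """TCP position (tool down, yaw th, height z) whose wrist-camera axis meets target"""
    o,Rc=cam_in_tool(); Rt=R.from_rotvec(down(th)); a=Rt.apply(Rc.apply([0,0,1])); off=Rt.apply(o)
    p=np.array(target)-off-a*((target[2]-off[2]-z)/a[2]); p[2]=z; return p
E
python3 - <<'E'
from h import *
print(cam_in_tool()[0],cam_in_tool()[1].as_matrix().round(3).tolist())
s=monitor.read_state(); print("y axis ang",np.degrees(np.arctan2(*R.from_rotvec(s["eef_rot"]).as_matrix()[[1,0],1])))
for n,p in (("nest",(.48,-.28,.2)),("body",(.565,.19,.1)),("cover",(.418,.21,.1)),("spacer",(.658,.178,.1))):
    for d in (-90,0,90,180):
        q=solver.inverse_kinematics(p,down(np.radians(d))); print(n,d,None if q is None else np.round(q,2))
for d in (-90,0,90,180): print(d,look_pose((.50,-.28,.05),np.radians(d),.22).round(3))
for d in (0,90,-90,180):
    p=look_pose((.50,-.28,.05),np.radians(d),.22)
    try: manip.move_pose(p,down(np.radians(d))); print("at",d); break
    except manip.PlanningError as e: print(d,e)
manip.pause(.2)
c=get_calibration("wrist"); im=grab_frame("wrist"); cv2.imwrite("pics/nest_w.png",im[:,:,::-1]); np.save("pics/nest_w.npy",c,allow_pickle=True); s=monitor.read_state();print(s["time"],s["ee_pos"],np.round(s["joint_positions"],2), c)
E
```

```text
[ 0.08101425  0.00116711 -0.14344418] [[0.0, -0.948, -0.317], [1.0, -0.0, 0.001], [-0.001, -0.317, 0.948]]
y axis ang -71.04305500577568
nest -90 [ 0.59  0.31 -0.17  1.85  0.06  0.98 -1.18]
nest 0 [ 0.83  0.35 -0.47  1.84  0.18  1.    0.28]
nest 90 [ 1.03  0.4  -0.75  1.82  0.31  1.04  1.74]
nest 180 [ 0.35  0.3   0.13  1.86 -0.05  0.98 -2.64]
body -90 [ 0.04  0.56 -0.6   1.82  0.4   0.88 -2.31]
body 0 [ 0.28  0.69 -0.96  1.81  0.67  1.   -0.96]
body 90 [ 0.32  0.73 -1.05  1.81  0.74  1.05  0.56]
body 180 [ 0.38  0.82 -1.18  1.81  0.84  1.13  2.05]
cover -90 [ 0.21  0.48 -0.96  2.1   0.54  0.82 -2.65]
cover 0 [ 0.27  0.52 -1.05  2.1   0.61  0.86 -1.14]
cover 90 [ 0.3   0.55 -1.09  2.1   0.65  0.88  0.4 ]
cover 180 [ 0.35  0.6  -1.17  2.1   0.71  0.92  1.91]
spacer -90 [ 0.02  0.66 -0.53  1.61  0.38  0.97 -2.2 ]
spacer 0 [ 0.17  0.74 -0.78  1.6   0.58  1.04 -0.77]
spacer 90 [ 0.2   0.75 -0.82  1.6   0.61  1.06  0.77]
spacer 180 [ 0.36  0.94 -1.19  1.59  0.91  1.25  2.15]
-90 [ 0.524 -0.279  0.22 ]
0 [ 0.499 -0.256  0.22 ]
90 [ 0.476 -0.281  0.22 ]
180 [ 0.501 -0.304  0.22 ]
at 0
2.075 [ 0.49827116 -0.25691182  0.21989191] [ 0.79  0.34 -0.49  1.8   0.18  1.05  0.23] {'intrinsics': array([[426.76711882,   0.        , 323.18755817],
       [  0.        , 426.76711882, 238.08309861],
       [  0.        ,   0.        ,   1.        ]]), 'origin': array([ 0.49820886, -0.17685043,  0.36330346]), 'attitude': array([ 2.81773719e+00, -2.45554348e-03, -4.03740641e-04])}
```

View pics/nest_w.png

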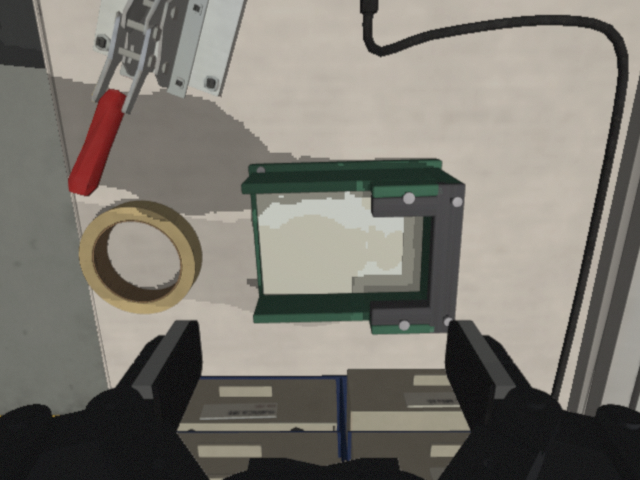

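The wrist view shows the nest from (245,160) to (465,333). The steel U's cheek fronts are at u≈371, with inner edges at v≈215 and 306, and the platen's open end is at u≈258. I compute the nest pose from these points.

```bash
python3 - <<'E'
from h import *
c=np.load("pics/nest_w.npy",allow_pickle=True).item()
for n,uv,z in (("cheekU front-inner",(371.5,215.5),.083),("cheekL front-inner top?",(371,306.5),.083),("cheekL bottom?",(371,306.5),.0685),("U out R up",(464.5,184.5),.083),("U out R dn",(454.5,333),.083),("U front up-out",(371,186),.083),("cheekL front-out",(371,332),.083),
 ("wallU left top out",(244,184),.062),("wallU left top in",(244,193),.062),("wallL left top in",(256,297),.062),("wallL left bot",(254,321),.062),("wallL lower-front-cheek",(371,320),.062)): print(n,at_z(c,uv,z).round(4))
im=cv2.imread("pics/nest_w.png"); 
cr=np.hstack([cv2.resize(im[150:345,235:475],None,fx=3,fy=3,interpolation=2)]); cv2.imwrite("pics/nest_crop.png",cr)
E
```

```text
cheekU front-inner [ 0.531  -0.2548  0.083 ]
cheekL front-inner top? [ 0.533  -0.3238  0.083 ]
cheekL bottom? [ 0.5348 -0.3314  0.0685]
U out R up [ 0.5921 -0.2335  0.083 ]
U out R dn [ 0.5962 -0.3461  0.083 ]
U front up-out [ 0.5299 -0.2344  0.083 ]
cheekL front-out [ 0.5337 -0.3451  0.083 ]
wallU left top out [ 0.4415 -0.2371  0.062 ]
wallU left top in [ 0.4411 -0.2437  0.062 ]
wallL left top in [ 0.4455 -0.3264  0.062 ]
wallL left bot [ 0.4428 -0.3476  0.062 ]
wallL lower-front-cheek [ 0.536  -0.3468  0.062 ]
```

View pics/nest_crop.png

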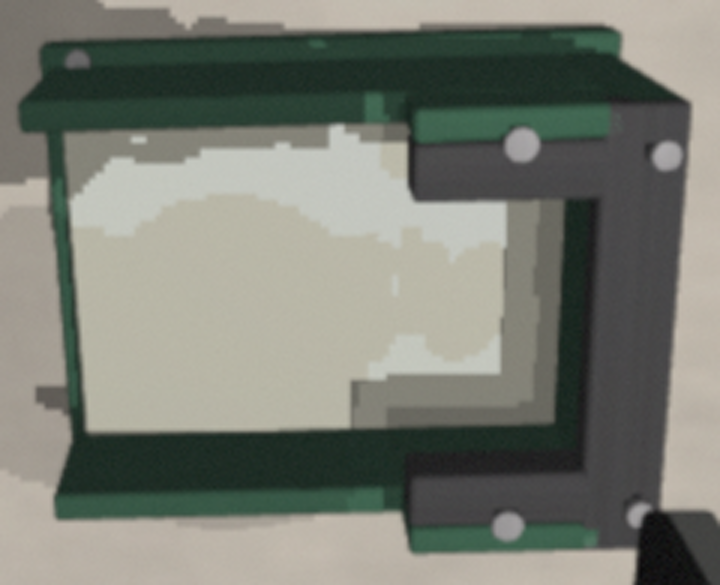

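The crop resolves the edges: cheek inner-front top corners are at crop (413,200) and (410,472), the lip's front top edge runs (600,200)–(585,470), and platen corners are at (85,433) and (555,423). I fit the pose to these, look at the parts on the tray, and pick up the block.

```bash
python3 - <<'E'
from h import *
from scipy.optimize import least_squares
c=np.load("pics/nest_w.npy",allow_pickle=True).item()
pts=[((413,200),(12,34.5,83)),((410,472),(12,-34.5,83)),((600,200),(54,34.5,83)),((585,470),(54,-34.5,83)),((413,105),(12,56.5,83)),((412,552),(12,-56.5,83)),((85,433),(-75,-47,30)),((555,423),(59,-47,30)),((22,130),(-80,48.5,62)),((75,435),(-80,-48.5,62-62*0)) ][:9]
W=np.array([at_z(c,(u/3+235-.33,v/3+150-.33),q[2]/1000)[:2] for (u,v),q in pts]); Q=np.array([q[:2] for _,q in pts])/1000
f=lambda p:((Q@np.array([[np.cos(p[2]),np.sin(p[2])],[-np.sin(p[2]),np.cos(p[2])]])+p[:2]-W)).ravel()
r=least_squares(f,[.52,-.28,0],loss="soft_l1",f_scale=.001); print(r.x,np.degrees(r.x[2])); print((f(r.x).reshape(-1,2)*1000).round(1).tolist())
np.save("nest.npy",r.x)
# wrist look at the parts
th=np.pi/2
for n,t in (("block",(.565,.19,.024)),("cover",(.418,.21,.012)),("spacer",(.658,.178,.012))):
    for d in (90,0,-90):
        p=look_pose(t,np.radians(d),.2); q=solver.inverse_kinematics(p,down(np.radians(d))); print(n,d,p.round(3),None if q is None else np.round(q,2))
E
```

```text
[ 0.52062086 -0.29049351  0.02303444] 1.3197763010625185
[[0.3, -0.4], [0.2, -0.5], [-0.2, 0.7], [-0.5, 0.0], [0.5, -0.2], [-0.6, -0.2], [0.7, 0.3], [-0.2, 0.4], [-0.2, -0.2]]
block 90 [0.538 0.19  0.2  ] [ 0.32  0.52 -1.    1.78  0.48  1.11  0.73]
block 0 [0.565 0.217 0.2  ] [ 0.09  0.48 -0.72  1.71  0.35  1.08 -0.74]
block -90 [0.592 0.19  0.2  ] [-0.1   0.44 -0.38  1.69  0.18  1.05 -2.11]
cover 90 [0.387 0.21  0.2  ] [ 0.4   0.3  -1.15  2.05  0.33  0.99  0.66]
cover 0 [0.418 0.241 0.2  ] [ 0.2   0.33 -0.98  1.97  0.33  1.   -0.93]
cover -90 [0.449 0.21  0.2  ] [-0.03  0.26 -0.58  1.96  0.17  0.97 -2.26]
spacer 90 [0.627 0.178 0.2  ] [ 0.24  0.61 -0.88  1.59  0.5   1.18  0.82]
spacer 0 [0.658 0.209 0.2  ] [ 0.04  0.6  -0.63  1.5   0.37  1.16 -0.65]
spacer -90 [0.689 0.178 0.2  ] [-0.12  0.57 -0.3   1.46  0.17  1.14 -2.02]
```

Nest pose fits with residuals of at most 0.7 mm. Next is a close look at the three parts from above the tray.

```bash
python3 - <<'E'
from h import *
t=(.54,.195,.02); p=look_pose(t,0,.26); manip.move_pose(p,down(0)); manip.pause(.2)
c=get_calibration("wrist"); im=grab_frame("wrist"); cv2.imwrite("pics/parts_w.png",im[:,:,::-1]); np.save("pics/parts_w.npy",c,allow_pickle=True)
H=hsv(im); print(monitor.read_state()["time"])
K=np.array(c["intrinsics"]);Rc=R.from_rotvec(c["attitude"]).as_matrix()
def px(P): q=K@Rc.T@(np.array(P)-c["origin"]); return q[:2]/q[2]
for n,lo,hi,P in (("cover",(5,150,60),(22,255,255),(.418,.21,.012)),("spacer",(105,100,50),(125,255,255),(.658,.178,.012)),("body",(0,0,150),(180,60,255),(.565,.19,.024))):
    u,v=px(P); w=75; roi=tuple(int(max(0,x)) for x in (u-w,u+w,v-w,v+w)); m=cv2.inRange(H,lo,hi); print(n,(u,v),rect(c,m,P[2],roi))
E
```

```text
4.15
cover (np.float64(194.81462119584398), np.float64(219.6237513619608)) (array([0.41929346, 0.20828929]), (67.22492218017578, 64.9065170288086), 4.45851993560791)
spacer (np.float64(443.63522452734725), np.float64(250.76738418946218)) (array([0.65763202, 0.17676404]), (92.20283508300781, 67.0156021118164), -86.6519193649292)
body (np.float64(349.3771298987014), np.float64(243.36458530095172)) (array([0.54417664, 0.1953577 ]), (89.87023162841797, 65.68651580810547), 86.2704849243164)
```

View pics/parts_w.png

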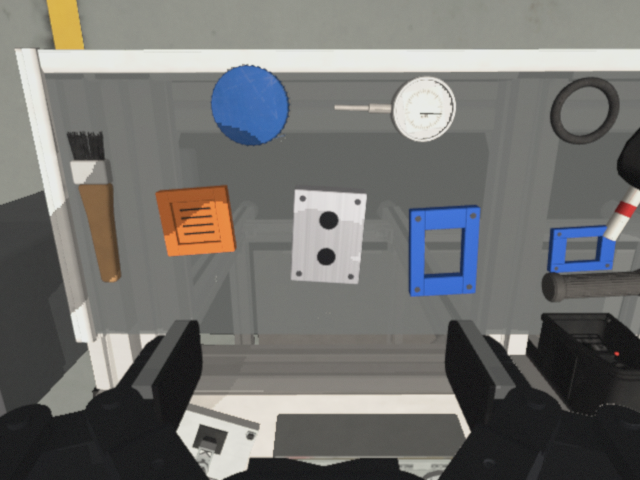

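The picture shows the cover at (195,220), block at (328,237), big spacer at (444,250) and small decoy at (582,248), all with the expected sizes. I pick the block with a guarded descent, to learn how far back the fingertips stand when open.

```bash
cat >> h.py <<'E'
def F(): return np.array(monitor.read_state()["wrist_force"])
def T(): return monitor.read_state()["time"]
def guarded(p0,p1,step,limit,axis,feed=.03):
    """walk in small steps from p0 to p1 until |force change| along axis exceeds limit; returns last position"""
    p0,p1=np.array(p0,float),np.array(p1,float); n=int(np.ceil(np.linalg.norm(p1-p0)/step)); b=F()@axis; f=0
    for i in range(1,n+1):
        p=p0+(p1-p0)*i/n; manip.move_straight(p,feed); f=F()@axis-b
        if abs(f)>limit: break
    return p,f
E
python3 - <<'E'
from h import *
x,y=.5442,.1954; o=down(np.radians(-3.73))
eoat.gripper_to(.076); manip.move_pose((x,y,.10),o); manip.move_straight((x,y,.012),.12); manip.pause(.15)
print(T(),F())
p,f=guarded((x,y,.012),(x,y,-.012),.0015,5,np.array([0,0,1.])); print("contact",p,f,monitor.read_state()["ee_pos"],T())
manip.move_straight((x,y,p[2]+.004),.05)
eoat.gripper_to(.05,40); s=monitor.read_state(); print(s["gripper_width"],s["gripper_force"],s["wrist_force"],s["ee_pos"],s["time"])
E
```

```text
6.15 [-0.78690061 -0.06326184 -0.03333272]
contact [ 0.5442  0.1954 -0.0105] 8.063580996422541 [ 0.5443758   0.19550827 -0.00954035] 9.9
0.0650022001792537 48.74486342567252 [0.31017669 0.10962751 3.79336944] [ 0.54452791  0.19550922 -0.0062063 ] 10.4
```

```bash
cat >> h.py <<'E'
nx,ny,nth=np.load("nest.npy")
def N(x,y,z):  # nest mm -> world m
    c,s=np.cos(nth),np.sin(nth); return np.array([nx+(c*x-s*y)/1000,ny+(s*x+c*y)/1000,z/1000])
Z=np.array([0,0,1.])
E
python3 - <<'E'
from h import *
x,y=.5442,.1954
manip.move_straight((x,y,.2),.25); s=monitor.read_state(); print(s["gripper_width"],s["wrist_force"],s["time"])
manip.move_pose(N(-32,0,200),down(nth)); manip.move_straight(N(-32,0,50),.2); manip.pause(.15); print(F(),T())
p,f=guarded(N(-32,0,50),N(-32,0,22.5),.0025,4,Z,.04); s=monitor.read_state(); print("down",p[2],f,s["wrist_force"],s["ee_pos"]-N(-32,0,0),s["time"])
c=get_calibration("wrist"); im=grab_frame("wrist"); cv2.imwrite("pics/place1.png",im[:,:,::-1])
E
```

```text
0.06516219599476404 [ 0.15526015  0.73766748 -2.67504169] 11.375
[ 0.20535195 -0.33952915 -2.4460416 ] 14.2083
down 0.022499999999999996 7.148901849003419 [-2.30024663  0.73362769  4.70286025] [ 0.0003133  -0.00010756  0.02328638] 17.2083
```

View pics/place1.png

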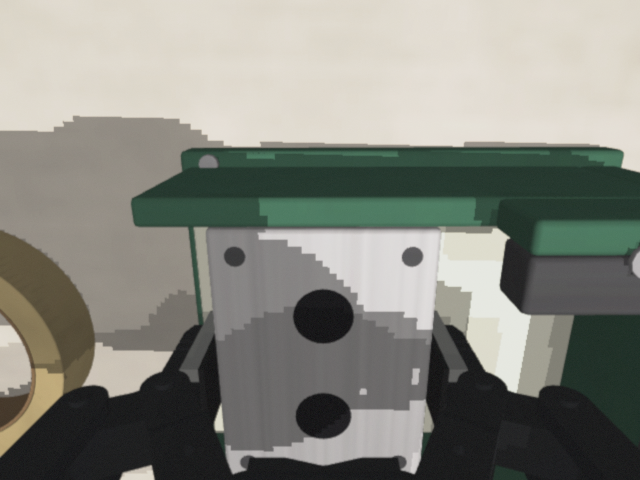

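The block sits flat in the lane with 7 N contact; it spans (207–440, 228–470) between the walls. I release it and fetch the spacer, with a waypoint that avoids the post.

```bash
python3 - <<'E'
from h import *
eoat.gripper_to(.076); manip.move_straight(N(-32,0,120),.2); manip.move_straight(N(-32,0,200),.3)
x,y=.6576,.1768; o=down(np.radians(3.35))
manip.move_pose((.57,y,.2),o); manip.move_straight((x,y,.1),.2); manip.move_straight((x,y,-.0065),.1); manip.pause(.1)
eoat.gripper_to(.05,30); s=monitor.read_state(); print(s["gripper_width"],s["gripper_force"],s["wrist_force"],s["ee_pos"],s["time"])
manip.move_straight((x,y,.06),.15); manip.move_straight((.57,y,.2),.25); s=monitor.read_state(); print(s["gripper_width"],s["wrist_force"],s["time"])
manip.move_pose(N(-32,0,200),down(nth)); manip.move_straight(N(-32,0,66),.2); manip.pause(.15)
c=get_calibration("wrist"); im=grab_frame("wrist"); cv2.imwrite("pics/place2.png",im[:,:,::-1]); print(F(),T())
E
```

```text
0.06526871011737029 34.51240360736847 [ 0.02945414 -0.65496613  4.15239963] [ 0.65814341  0.17701066 -0.00556034] 22.6917
0.06515979982932824 [ 0.11700368 -0.11847802 -1.58019894] 24.0917
[ 0.15340216 -0.17419051 -0.24817839] 26.8417
```

View pics/place2.png

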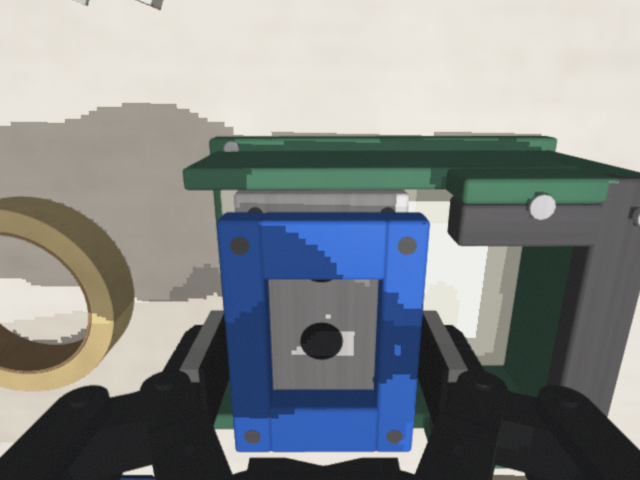

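The spacer is gripped squarely above the block; its frame spans (220–428, 213–450). I lower it, release, then turn 90° and push both parts home with the fingers spread.

```bash
python3 - <<'E'
from h import *
p,f=guarded(N(-32,0,56),N(-32,0,46.5),.0015,3,Z,.04); s=monitor.read_state(); print("down",p[2],f,s["ee_pos"]-N(-32,0,0),s["time"])
eoat.gripper_to(.076); manip.pause(.25); manip.move_straight(N(-32,0,130),.2)
o=down(nth+np.pi/2)
manip.move_pose(N(-92,0,130),o); eoat.gripper_to(.045); manip.move_straight(N(-92,0,36),.15); manip.pause(.1); print(F(),T())
X=N(1000,0,0)-N(0,0,0); b=F()@X
manip.move_straight(N(-72,0,36),.08); print("f",F()@X-b); manip.move_straight(N(-24,0,36),.06); print("f",F()@X-b,monitor.read_state()["ee_pos"],T())
p,f=guarded(N(-24,0,36),N(-13,0,36),.001,12,X,.03); s=monitor.read_state()
q=R.from_euler("z",-nth).apply(s["ee_pos"]-N(0,0,0)); print("home?",f,q,s["moment"],s["time"])
c=get_calibration("wrist"); im=grab_frame("wrist"); cv2.imwrite("pics/home1.png",im[:,:,::-1])
E
```

```text
down 0.047857142857142855 4.6719679688063165 [ 2.49271934e-04 -6.38467366e-05  4.83392504e-02] 28.525
[ 0.31796891 -0.45611469  0.57607159] 32.1417
f 0.16236734152691668
f -0.5571716286682219 [ 0.49702599 -0.2909529   0.03619165] 33.4917
home? -13.51456357479068 [-1.74668873e-02  6.98460965e-06  3.52075063e-02] [0.10326183 2.70425537 0.1672422 ] 36.4917
```

View pics/home1.png

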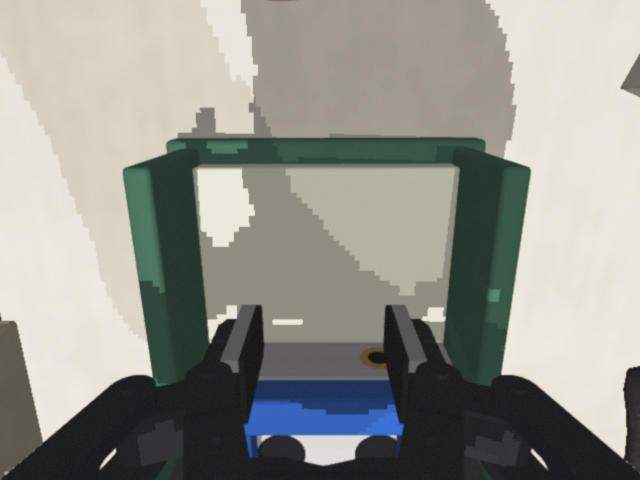

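Block and spacer backs are flush at the fingers: the block face shows at rows 343–380 and the spacer at 380–430. The stop was felt with 13.5 N at nest x −17.5, where I expected −17. Now I fetch the cover, gripped 14 mm off centre so the fingers stay clear of the cheeks.

```bash
python3 - <<'E'
from h import *
a=np.radians(4.46); g=np.array([.4193,.2083])-.014*np.array([np.cos(a),np.sin(a)]); o=down(a+np.pi/2)
print(solver.inverse_kinematics((*g,-.0065),o))
manip.move_straight(N(-21,0,36),.08); manip.move_straight(N(-21,0,180),.3); 
manip.move_pose((*g,.1),o); eoat.gripper_to(.074); manip.move_straight((*g,-.0065),.15); manip.pause(.1)
eoat.gripper_to(.05,30); s=monitor.read_state(); print(s["gripper_width"],s["gripper_force"],s["wrist_force"],s["ee_pos"],s["time"])
manip.move_straight((*g,.18),.25); s=monitor.read_state(); print(s["gripper_width"],s["wrist_force"],s["time"])
manip.move_pose(N(-2,0,180),down(nth+np.pi/2)); manip.move_straight(N(-2,0,82),.2); manip.pause(.1)
c=get_calibration("wrist"); im=grab_frame("wrist"); cv2.imwrite("pics/place3.png",im[:,:,::-1]); print(F(),T())
E
```

```text
[ 0.24029907  0.77698056 -1.05377568  2.18470422  1.0095325   0.80371579
  0.15658427]
0.06302788796551177 32.795253954827785 [ 0.08398467 -1.07270105  5.8758737 ] [ 0.40591608  0.20755659 -0.00556417] 40.8833
0.06345195722272047 [-0.36707845 -0.19959057 -1.37326102] 41.7833
[ 0.93569304 -0.31637218 -0.62523474] 44.425
```

View pics/place3.png

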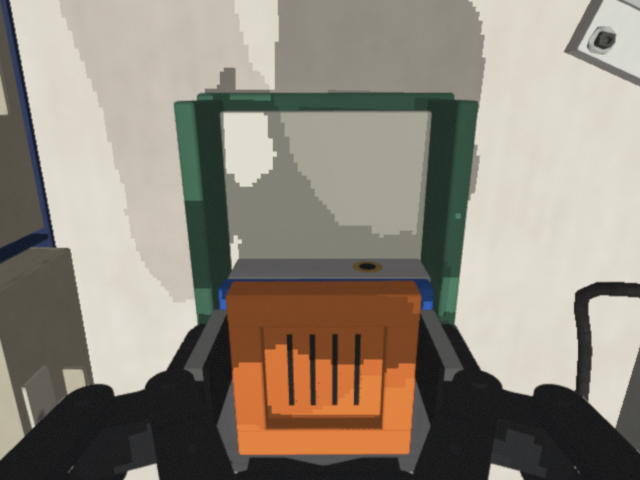

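The cover is held square at (240–418, 282–455), centred over the stack, and a 63 mm grip confirms the 64 mm side. I lower it between the cheeks and release.

```bash
python3 - <<'E'
from h import *
manip.move_straight(N(-2,0,70),.1)
p,f=guarded(N(-2,0,70),N(-2,0,58.5),.0015,3,Z,.04); s=monitor.read_state(); print("down",p[2],f,s["wrist_force"],s["ee_pos"]-N(-2,0,0),s["time"])
if .0575<p[2]<.0625:
    eoat.gripper_to(.074); manip.move_straight(N(-2,0,100),.2); eoat.gripper_to(0); manip.move_straight(N(-12,0,125),.2); manip.pause(.1)
c=get_calibration("wrist"); im=grab_frame("wrist"); cv2.imwrite("pics/place4.png",im[:,:,::-1]); np.save("pics/place4.npy",c,allow_pickle=True); print(F(),T())
H=hsv(im); print(rect(c,cv2.inRange(H,(5,150,60),(22,255,255)),.078),N(12,0,78))
E
```

```text
down 0.059937500000000005 3.8007443850394065 [-1.38416101  0.53084374  3.50244956] [ 2.52470676e-04 -4.32072918e-05  6.04584877e-02] 46.4417
[0.01434363 0.15051615 0.26282497] 48.1833
(array([ 0.52995197, -0.29175858]), (69.22410583496094, 63.63901138305664), 1.3437772989273071) [ 0.53261767 -0.29021712  0.078     ]
```

View pics/place4.png

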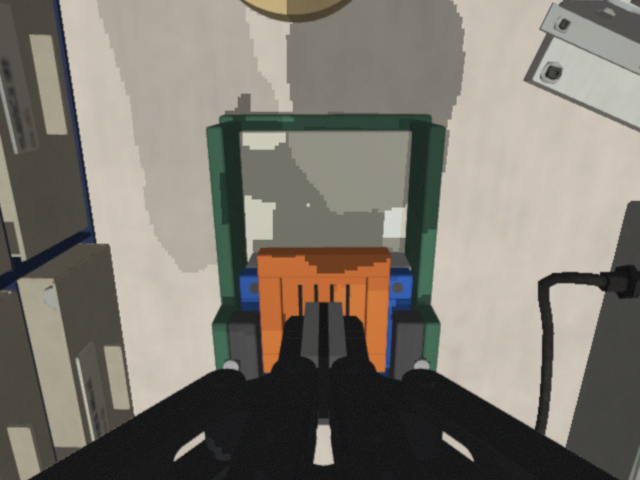

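The cover lies square on the spacer between the cheeks, at (258–390, 250–372), centre nest x≈11 and yaw 1.34°, matching the nest. Now I press it down under force watch and slide it under the lip.

```bash
python3 - <<'E'
from h import *
def loc(): 
    s=monitor.read_state(); return R.from_euler("z",-nth).apply(s["ee_pos"]-N(0,0,0))*1000
X=N(1000,0,0)-N(0,0,0)
manip.move_straight(N(18.5,-.5,100),.2); manip.move_straight(N(18.5,-.5,76),.15); manip.pause(.1); b=F(); print(b,T())
z=76.
while z>60:
    z-=1; manip.move_straight(N(18.5,-.5,z),.04); f=F()-b; l=loc()
    if z<74: print(z,l.round(2),f.round(1))
    if f[2]>22 or l[2]<66.2: break
print("pressed",z,T())
if l[2]<67 and f[2]<25:
    x=18.5
    while x<42:
        x+=1.5 if x<33 else .75; manip.move_straight(N(x,-.5,z),.05); f=F()-b; l=loc()
        if x>30: print(x,l.round(2),f.round(1),round(f@X,1))
        if -(f@X)>18 or f[2]>32: break
    print("slid",x,T())
E
```

```text
[-0.00517809 -0.63661154  0.79387409] 48.9417
73.0 [18.44 -0.47 72.89] [-0.1  1.1 -0.1]
72.0 [18.67 -0.5  72.16] [-1.1  1.   0.8]
71.0 [18.71 -0.5  71.41] [-1.1  1.2  3.2]
70.0 [18.71 -0.49 70.39] [-1.3  1.7  3.8]
69.0 [18.74 -0.48 69.53] [-1.7  0.5  5.3]
68.0 [18.72 -0.49 68.67] [-2.5  0.5  5.8]
67.0 [18.75 -0.48 67.84] [-1.6  1.5  8. ]
66.0 [18.73 -0.48 67.  ] [-3.2  1.2  7.7]
65.0 [18.74 -0.51 66.13] [-2.   1.4  8.6]
pressed 65.0 51.6917
30.5 [28.07 -0.86 65.56] [-7.8  1.  11.1] -7.7
32.0 [29.62 -0.89 65.58] [-7.6 -0.6 11. ] -7.6
33.5 [31.11 -0.94 65.56] [-7.9  1.3 11.4] -7.9
34.25 [31.12 -0.93 65.55] [-10.2   0.   12.3] -10.2
35.0 [32.37 -0.93 65.56] [-7.4  0.8 11.2] -7.4
35.75 [33.07 -0.93 65.53] [-9.1  0.1 12.2] -9.1
36.5 [33.84 -0.94 65.57] [-7.8  1.5 11.7] -7.8
37.25 [34.59 -0.94 65.57] [-8.1 -0.2 11.2] -8.1
38.0 [34.56 -0.96 65.54] [-10.1   0.6  13.1] -10.1
38.75 [34.61 -0.97 65.53] [-13.7   0.8  14.5] -13.7
39.5 [34.63 -0.99 65.52] [-14.3   1.3  15.5] -14.3
40.25 [36.74 -0.99 65.54] [-10.9   0.4  13.5] -10.9
41.0 [36.76 -0.98 65.53] [-12.3   0.3  14.8] -12.3
41.75 [36.77 -1.03 65.53] [-14.2   1.   16.5] -14.1
42.5 [36.76 -0.99 65.5 ] [-16.7   2.   17.3] -16.6
slid 42.5 57.1917
```

The cover stopped solidly at finger x 36.8 (expected about 37) with 17 N. I relieve the side load, lift off and check.

```bash
python3 - <<'E'
from h import *
manip.move_straight(N(36,-1,65),.05); manip.move_straight(N(35,-1,85),.1); manip.move_straight(N(-12,0,130),.2); manip.pause(.1)
c=get_calibration("wrist"); im=grab_frame("wrist"); print(F(),T()); t=grab_frame("top")
K=np.array(c["intrinsics"]);Rc=R.from_rotvec(c["attitude"]).as_matrix()
px=lambda P:(lambda q:q[:2]/q[2])(K@Rc.T@(P-np.array(c["origin"])))
v=cv2.resize(im[80:400,160:480],(600,600),interpolation=2)
for x,y,z,col in ((-6,0,73,(255,0,255)),(-6,0,61,(255,255,0)),(-6,0,49,(0,255,255))):   # expected back top edges of cover, spacer, block when home & clamped
    h=32 if z==73 else 45
    a,b=[((px(N(x,s*h,z))-[160,80])*1.875).astype(int) for s in (-1,1)]
    cv2.circle(v,tuple(map(int,a)),3,col,1); cv2.circle(v,tuple(map(int,b)),3,col,1)
cv2.imwrite("pics/final.png",v[:,:,::-1])
E
```

```text
[ 0.10795742 -0.44786318 -1.12105082] 58.45
```

View pics/final.png

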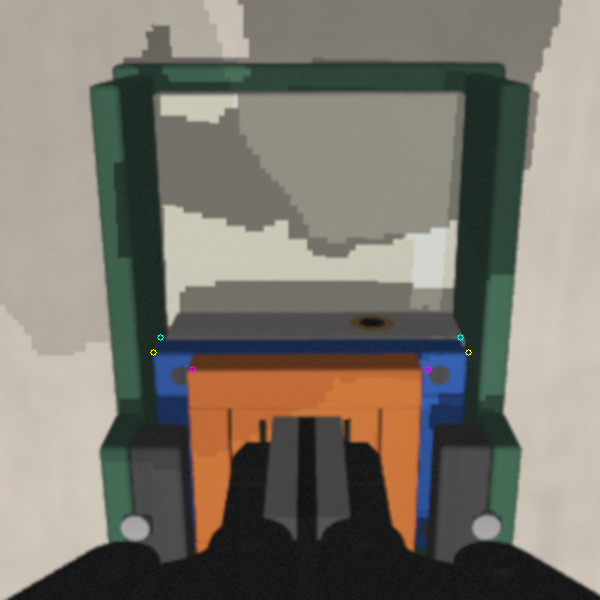

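The check picture matches the predicted home and clamped edges to about 1 mm: cover back edge at row ~370, spacer at 352, block at ~340. All three parts are square, so I hand in the job.

```bash
python3 -c "
from bench import *
print(ticket.sign_off(), monitor.read_state()['time'])"
```

```text
the job is handed in; nothing more can be done
the job is handed in; nothing more can be done
```

The job is handed in at about 58 s of the 72 s allowed: block, spacer and cover are stacked home against the end stop with the cover clamped under the lip, matching the expected positions to about 1 mm in the last picture; the sign-off returned no verdict.

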